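Latch the sprung filter hatch of the workshop dust extractor

ROBOT

A 6-joint arm with a two-finger parallel gripper is mounted at the origin on the work surface. World frame = base frame: x ahead of the robot, y to its left, z up, the work surface at z = 0. Lengths are in m, angles in rad, forces in N, time in s.
With the tool pointing down it reaches from about 0.25 to 0.725 m from the base axis. Payload 4 kg.
Tool frame: the origin (TCP) lies at the very end of the fingers, on their centre line; the grasp point (between the pads) lies 19 mm behind it; z points along the fingers, y is the line along which they close (so a half turn about z gives the same grasp; the last joint's range is limited). The gripper opens to 85 mm and grips with 20 to 120 N. Pads are 22 mm wide; open, the fingers measure 114 mm over their backs; the gripper's body (76 mm by 85 mm) begins 54 mm behind the grasp point. The pads swing forward as they close: fully open they stand 13 mm farther back than shut.
Start: joints at [-1.148, 0.241, 0.005, 1.335, 0, 1.571], TCP at [0.205, -0.456, 0.231] pointing down, gripper open.
Joint ranges: [-2.72, 2.72], [-1.05, 1.87], [-1.09, 1.28], [-1.99, 2.15], [-1.42, 1.44], [-3.14, 3.14]. Speed limits (rad/s): [2.79, 2.79, 3.14, 3.14, 3.14, 3.14].

INTERFACE

Orientations are given as a unit quaternion [x, y, z, w].
In Python, from workcell import bot gives the robot as it stands.
- The arm moves only by the tool carry_out, never from a script. Its argument "increments" is one flat list of numbers, 5 for each row, row after row: the finger opening in cm, from 0 to 8.54, then the shift along the tool's x, y, z in cm, then the turn about the tool's z in rad. A call has exactly 5 rows; each row shifts and turns the commanded pose from where the row before left it, along the tool's axes as they then stand; what a row does not reach is not made up. A row lasts 1/8 s, in which the tool goes at most 62.5 mm and 10.7 degrees, less where a joint would pass 70% of its speed; a pose out of reach is approached as far as the arm can. A call with a gripper value outside its range is refused whole. The fingers move at their own pace and stop on an object; the grip force is fixed at half the most. Time passes only in rows, so rows that do not move let the fingers close, or fill a call up. It gives the time, the measured TCP pose, the force, the opening and the grip force at its end, in the units of the state.
- bot.get_obs(): the state, without advancing time (a new reading comes with each control period).
- bot.camera(name): name is "scene" or "top" or "wrist"; returns a dict with "pixels" (420x560x3 uint8, blue, green, red), "range_z" (420x560 float32, m along the optical axis (not along the pixel's ray), 0 where there is no reading), "mtx" (3x3 intrinsics, pixels), "eye" and "attitude" of the camera in the world. Camera axes: x right, y down, z forward; pixel columns grow to the right and rows downward; lengths in m; the calibration is good to about 2 mm. A picture is of the moment at which its call begins.
- bot.job_done(): hands the job in; it is judged then, once.
Trained networks look in a picture, given as the dict that the camera call returned (one of the last four; its "shot" number tells which), for a name from the list of things; names that differ only in an ending like _2 or _b are one class to them, and where a whole thing is asked for, a point or a joint stands for the part that bears it (a point fixed in the world has none). Each returns a list of dicts, best first, with "p" (0 to 1); they miss things now and then, are a little off and sometimes report something else, mostly with a low value. They report only what shows in the picture. A call takes as long as a camera call.
- bot.find_in(picture, name): "xyz" ([x, y, z] in m, in the coordinates of the camera as it stood for that picture, good to about 4 mm: the middle of the surface that is visible of it).
- bot.regions_of(picture, name): "mask" (420x560 bool, what is visible of it).
- bot.place_of(picture, name): "xyz" ([x, y, z] in m, in the coordinates of the camera as it stood for that picture, good to about 4 mm: a listed point, or the origin of a listed thing).
The state is a dict: "clock": time; "joint_pos": joint angles; "joint_vel": joint speeds; "tau": joint torques, N m; "eef_pos": TCP position; "tool_rot": TCP orientation; "ft_force": force on the tool from outside, world axes, zero at the start; "ft_torque": the same for the moment, N m; "grip_width": finger opening in m; "grasp_force": force on a finger pad.
Only numpy, scipy, OpenCV 4.12 (cv2) and the standard library are available. Lean on these libraries where they do the work, as an engineer would, in place of code of your own. Each camera call takes 0.05 s, during which the arm holds its last target. There are 200 camera calls.

TASK

Close the spring-loaded filter hatch on top of the blue dust extractor: press it gently down onto its seal by the orange wing knob and, while holding it down, turn the knob clockwise all the way to its stop so that the tongue underneath swings behind the edge of the steel frame. Then let go; the hatch must stay shut by itself. Never press or force it hard against the frame, and leave the mallet, the chisel and the carved block where they are.

Things in the scene. Friction and masses are not known exactly. Their poses are not given: they have to be found in the camera images.
- case: Blue dust-extractor case, fixed, an open-topped box 260 (x) x 240 (y) x 106 mm high. Origin: centre of its underside on the bench; x points from the hatch's hinge side to its latch side, z up. A grey motor drum 100 mm across and 85 mm long stands out from its +y side, up to 105 mm high.
- frame: Steel frame on the case, fixed, same axes; origin at the opening's centre, level with the hinge axis. On its latch side it carries a latch bar with a rubber seal on top (x 95 mm) that stops the hatch; the tongue goes under its inner edge (x 85 mm). The bar's height is set differently on each machine, up to 9 mm either way: feel for it. Stiff (1 mm per 20 N); over 25 N of hatch or tongue on it does damage.
- hatch_hinge (a point): Point on the hatch's hinge axis, at its middle: 100 mm to -x of the case's centre, 120 mm above the bench. The axis is level, along the case's y.
- hatch (a joint): Hatch angle in rad: 0 = level, grows as the latch side rises. Sprung: left alone it stands open at about 0.2 to 0.36. It is seated on the seal at between -0.05 and 0.05, depending on the latch bar's height; holding it there takes about 9 N down at the knob, plus what is put on the seal. Released unlatched, it springs open again.
- hatch_panel: The hatch, a grey panel 205 x 190 x 6 mm. Origin: middle of the hinge axis; x runs along the panel from hinge to latch edge, z is its normal (out of its upper face, which is at z 6 mm). The knob's axis stands at x 165 mm, y 0. A white mark beside the knob shows where the open knob points, a red mark at the latch edge where it points when latched.
- knob_grip (a point): Grasp point on the wing knob, on its axis, 27 mm above the panel's upper face. Turns with the knob: z along its axis, out of the panel; y along wing and tongue (to the tongue's tip); x across the wing. The orange wing is a bar 50 mm long (y), 12 mm thick (x), its top 39 mm above the panel, on a black flange 48 mm across, 6 mm thick, which turns with it. Grip it across its thickness.
- wing_knob (a joint): Knob angle in rad: 0 = open (tongue to the case's +y), grows clockwise seen from above; stop at 1.5 (tongue to the case's +x). Stays where left (friction about 0.06 N m, more under load). The tongue, a flat bar 10 x 5 mm, reaches 37 mm from the axis; it meets the latch bar at about 0.4 rad, passes under it only with the hatch pressed onto its seat, and jams on the bar's side if the hatch stands 1 to 2 mm higher.
- mallet_mid (a point): Middle of a wooden carver's mallet 200 mm tall and 72 mm across, standing upright on its head, loose. Leave alone.
- chisel_mid (a point): Point in a wood chisel lying on the bench, 235 mm long, 26 mm wide, 22 mm high, loose, at mid-height. Leave alone.
- rosette_mid (a point): Centre of a carved wooden block with a rosette, 100 x 100 x 24 mm, loose, lying on the bench. Leave alone.

How it is judged:
By the outcome, as a careful person would: the job done as asked, in the order asked, and still so for the second after the job is handed in, with the robot touching nothing.
It also fails if it takes over 69 s, if anything falls off the work surface, if the arm or the gripper's body presses on something with over 40 N, if the wrist force passes 120 N, or if a joint passes its speed limit or range.

## Working session

There is one attempt and no reset: what is moved stays moved. The work goes in short steps, Python scripts to look and compute and a tool call to move; the robot and the scene stay as the last step left them, time stands still between calls to the robot, and variables do not carry over. Pictures are saved under pics/ and viewed, at most 10 in all, crops included, and the job is handed in when it is done.

Besides the shell and the picture viewer there is one more tool, called after "Emit:" as a command line: name --argument value ..., lists and objects as JSON in quotes. carry_out: Moves the arm, as the interface text tells. Its arguments: {"type":"object","properties":{"increments":{"type":"array","items":{"type":"number"}}},"required":["increments"]}

```bash
mkdir -p pics
cat > h.py <<'E'
import numpy as np, cv2
from workcell import bot
from scipy.spatial.transform import Rotation as R
def att(c):
    a=np.array(c["attitude"])
    return a if a.shape==(3,3) else R.from_quat(a).as_matrix()
def w(c,p): return np.array(c["eye"])+att(c)@np.array(p)
E
python3 - <<'E'
from h import *
for n in("scene","top"):
    c=bot.camera(n); cv2.imwrite(f"pics/{n}0.png",c["pixels"])
    print(n,c["eye"],c["attitude"])
    for t in("case","frame","hatch_hinge","hatch_panel","knob_grip","mallet_mid","chisel_mid","rosette_mid"):
        for r in bot.place_of(c,t)[:2]: print(t,round(r["p"],2),w(c,r["xyz"]).round(4))
o=bot.get_obs(); print(o)
E
```

```text
scene [1.38040778 0.27467411 1.15167208] [ 0.53639698  0.77279504 -0.2816907  -0.18898799]
case 0.72 [ 0.5393 -0.0855  0.0039]
hatch_hinge 0.59 [ 0.4437 -0.0474  0.1212]
hatch_panel 0.84 [ 0.4472 -0.044   0.1187]
hatch_panel 0.26 [ 0.4502 -0.3831  0.0094]
knob_grip 0.58 [ 0.5864 -0.1061  0.195 ]
mallet_mid 0.57 [ 0.505  -0.3196  0.1058]
rosette_mid 0.84 [ 0.7797 -0.0805  0.0132]
rosette_mid 0.48 [ 0.5398 -0.0851  0.0048]
top [ 0.36848564 -0.01079294  1.25756068] [ 0.70530805 -0.70408769  0.06024273 -0.0563196 ]
case 0.67 [ 0.5371 -0.0902 -0.0018]
hatch_hinge 0.79 [ 0.4503 -0.0451  0.1204]
hatch_panel 0.76 [ 0.4493 -0.046   0.1225]
knob_grip 0.71 [ 0.5923 -0.1061  0.196 ]
knob_grip 0.71 [ 0.4506 -0.3886  0.0154]
mallet_mid 0.74 [ 0.5047 -0.3208  0.0996]
chisel_mid 0.97 [ 0.451  -0.3895  0.0164]
rosette_mid 0.92 [ 0.7873 -0.0855  0.0101]
{'clock': 0.9, 'joint_pos': array([-1.14797143e+00,  2.40543168e-01,  4.99085457e-03,  1.33520786e+00,
        3.27991219e-05,  1.57076733e+00]), 'joint_vel': array([-0.00094414,  0.00064742, -0.0010478 , -0.00145758, -0.00067   ,
       -0.00105237]), 'tau': array([ 2.97288179e-04, -3.72198236e+01,  2.52691644e+01,  9.88798274e-04,
       -9.49846299e-05,  1.22036488e-07]), 'eef_pos': array([ 0.20517504, -0.45595565,  0.23133138]), 'tool_rot': array([9.77732457e-01, 2.09855287e-01, 1.98272104e-05, 1.42320471e-05]), 'ft_force': array([ 0.1568209 , -0.43551219, -0.33329221]), 'ft_torque': array([-0.06698528, -0.01123212,  0.02000645]), 'grasp_force': 0.0, 'grip_width': 0.08565493895071406}
```

View pics/scene0.png

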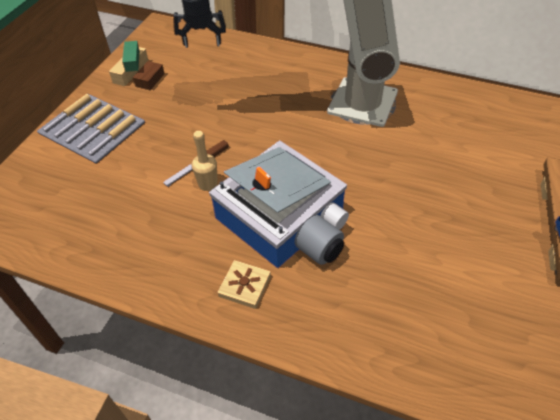

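View pics/top0.png

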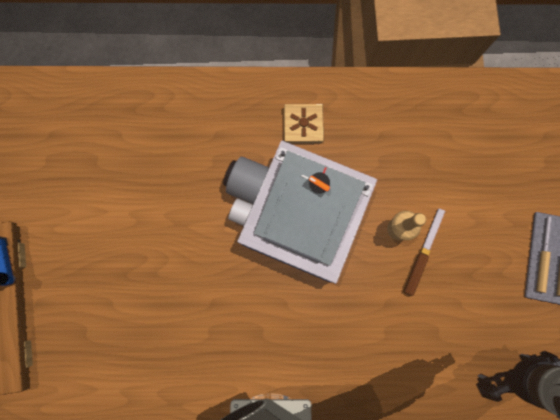

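The scene view shows the hatch open with the orange knob at about (262,178). The mallet stands at (205,170) with the chisel beside it. In the top view the knob is at (319,182), the white mark at (306,178) and the red mark at (324,170); the case is yawed about -24°.

```bash
cat >> h.py <<'E'
def pts(c,m):
    v,u=np.nonzero(m&(c["range_z"]>0)); z=c["range_z"][v,u]; K=np.array(c["mtx"])
    return np.array(c["eye"])+np.c_[(u-K[0,2])*z/K[0,0],(v-K[1,2])*z/K[1,1],z]@att(c).T
def orange(c):
    h=cv2.cvtColor(c["pixels"],cv2.COLOR_BGR2HSV)
    return (h[...,0]<14)&(h[...,1]>200)&(h[...,2]>150)
def yaw():
    t=R.from_quat(bot.get_obs()["tool_rot"]).as_matrix(); return t
def to(target,yaw_y=None):
    o=bot.get_obs(); t=R.from_quat(o["tool_rot"]).as_matrix()
    d=t.T@(np.array(target)-o["eef_pos"])*100
    cur=np.arctan2(t[1,1],t[0,1])
    print("tool shift cm",d.round(2),"yaw_y deg",np.degrees(cur).round(2), "turn needed +-", None if yaw_y is None else round(cur-yaw_y,3))
E
python3 - <<'E'
from h import *
c=bot.camera("top")
for n in("case","frame","hatch_panel"):
    r=bot.regions_of(c,n)
    for q in r[:1]:
        P=pts(c,q["mask"]); 
        if n=="case" or n=="frame":
            print(n,np.percentile(P[:,2],[5,50,95]).round(3))
            P=P[P[:,2]>0.09]
        rect=cv2.minAreaRect(P[:,:2].astype(np.float32)); print(n,q["p"],rect,len(P))
        if n=="hatch_panel":
            ctr=P.mean(0); U,S,V=np.linalg.svd(P-ctr,full_matrices=False); nn=V[2]*np.sign(V[2,2]); print("normal",nn, "tilt",np.arccos(nn[2]),"yaw",np.degrees(np.arctan2(-nn[1],-nn[0])))
c2=c
P=pts(c,orange(c)&(cv2.dilate(bot.regions_of(c,"knob_grip")[0]["mask"].astype(np.uint8),np.ones((9,9)))>0)); print("wing",len(P),P.mean(0),cv2.minAreaRect(P[:,:2].astype(np.float32)))
to([0.585,-0.106,0.33],np.radians(-23.5))
E
```

```text
case [0.084 0.148 0.18 ]
case 0.75 ((0.5675336718559265, -0.035084307193756104), (0.3148277699947357, 0.22046953439712524), 66.5621337890625) 8690
frame [0.1   0.11  0.124]
frame 0.57 ((0.5414043068885803, -0.08529715240001678), (0.24976301193237305, 0.26521527767181396), 67.2675552368164) 4150
hatch_panel 0.66 ((0.542521595954895, -0.08924314379692078), (0.1960921287536621, 0.2185285985469818), 65.73949432373047) 7629
normal [-0.26286459  0.10980407  0.95856417] tilt 0.2888777790741582 yaw -22.67132069427919
wing 57 [ 0.58019597 -0.11169403  0.20848729] ((0.5800710320472717, -0.1119113340973854), (0.028138475492596626, 0.009831277653574944), 57.64340591430664)
tool shift cm [ 49.   -16.33  -9.87] yaw_y deg -65.77 turn needed +- -0.738
```

Emit:
carry_out --increments '[8.5,0,0,-3,-0.1,8.5,0,0,-4,-0.15,8.5,0,0,-3,-0.15,8.5,0,0,0,-0.15,8.5,0,0,0,0]'

```text
clock: 1.78
eef_pos: [0.2052, -0.4561, 0.3316]
tool_rot: [0.884, 0.467, -0.0, 0.0]
ft_force: [-0.5, -0.3, -0.5]
grip_width: 0.0853
grasp_force: 0.0
```

Run:
```python
from h import *
print(bot.get_obs()["joint_pos"]); to([0.53,-0.09,0.34],np.radians(-23))
```

```text
[-1.14796900e+00  2.22067821e-01  2.38903074e-01  1.58694834e+00
  2.61692552e-05  1.02253278e+00]
tool shift cm [48.55  6.15 -0.86] yaw_y deg -34.36 turn needed +- -0.198
```

Emit:
carry_out --increments '[8.5,4.86,0.62,0,0,8.5,4.86,0.62,0,0,8.5,4.86,0.62,0,0,8.5,4.86,0.62,0,0,8.5,4.86,0.62,0,0]'

```text
clock: 2.4
eef_pos: [0.3682, -0.2711, 0.3307]
tool_rot: [0.885, 0.466, -0.0, -0.0]
ft_force: [0.4, -0.1, 0.4]
grip_width: 0.0848
grasp_force: 0.0
```

Emit:
carry_out --increments '[8.5,4.86,0.62,0,0,8.5,4.86,0.62,0,0,8.5,4.86,0.62,0,0,8.5,4.86,0.62,0,0,8.5,4.86,0.62,0,0]'

```text
clock: 3.02
eef_pos: [0.5306, -0.0878, 0.3306]
tool_rot: [0.885, 0.466, -0.001, -0.0]
ft_force: [0.5, -0.7, 0.1]
grip_width: 0.085
grasp_force: 0.0
```

Emit:
carry_out --increments '[8.5,0,0,0,-0.17,8.5,0,0,0,-0.17,8.5,0,0,0,-0.17,8.5,0,0,0,-0.17,8.5,0,0,0,-0.17]'

```text
clock: 3.65
eef_pos: [0.5297, -0.0891, 0.3304]
tool_rot: [0.612, 0.791, -0.0, -0.001]
ft_force: [-0.8, -0.0, 0.2]
grip_width: 0.085
grasp_force: 0.0
```

Emit:
carry_out --increments '[8.5,0,0,0,-0.17,8.5,0,0,0,-0.17,8.5,0,0,0,-0.17,8.5,0,0,0,-0.17,8.5,0,0,0,-0.17]'

```text
clock: 4.28
eef_pos: [0.5297, -0.0891, 0.3305]
tool_rot: [0.231, 0.973, -0.0, -0.001]
ft_force: [0.6, -0.1, -0.6]
grip_width: 0.0854
grasp_force: 0.0
```

Emit:
carry_out --increments '[8.5,0,0,0,-0.17,8.5,0,0,0,-0.17,8.5,0,0,0,-0.17,8.5,0,0,0,-0.17,8.5,0,0,0,-0.17]'

```text
clock: 4.9
eef_pos: [0.5297, -0.0892, 0.3305]
tool_rot: [-0.191, 0.982, 0.0, -0.001]
ft_force: [-0.6, -0.6, -0.4]
grip_width: 0.0848
grasp_force: 0.0
```

Emit:
carry_out --increments '[8.5,0,0,0,-0.17,8.5,0,0,0,-0.17,8.5,0,0,0,-0.17,8.5,0,0,0,-0.17,8.5,0,0,0,-0.1]'

```text
clock: 5.52
eef_pos: [0.5297, -0.0891, 0.3305]
tool_rot: [-0.549, 0.836, 0.001, -0.001]
ft_force: [0.5, 1.0, -0.4]
grip_width: 0.0845
grasp_force: 0.0
```

Run:
```python
from h import *
o=bot.get_obs(); print(o["joint_pos"],o["eef_pos"],o["clock"]); to([0.585,-0.106,0.33],np.radians(157))
c=bot.camera("wrist"); cv2.imwrite("pics/w1.png",c["pixels"]); print(c["eye"],att(c))
for t in("knob_grip","hatch_panel","hatch_hinge","frame","case"):
    for r in bot.place_of(c,t)[:1]: print(t,round(r["p"],2),w(c,r["xyz"]).round(4))
P=pts(c,orange(c)); print("wing",len(P),P.mean(0) if len(P) else 0)
if len(P):
    print(np.percentile(P[:,2],[5,50,95]))
    T=P[P[:,2]>np.percentile(P[:,2],50)]; print(cv2.minAreaRect(T[:,:2].astype(np.float32)))
```

```text
[-1.66743943e-01  3.02703504e-01  3.43068641e-01  1.61290916e+00
 -1.21976102e-05 -1.32879031e+00] [ 0.52965416 -0.08914809  0.33046038] 5.525
tool shift cm [-0.65 -5.75  0.04] yaw_y deg 156.58 turn needed +- -0.007
[ 0.49999825 -0.15735325  0.47192376] [[-9.17682461e-01  3.79952867e-01  1.16166777e-01]
 [ 3.97314258e-01  8.77190688e-01  2.69588347e-01]
 [ 5.30449708e-04  2.93551215e-01 -9.55943201e-01]]
knob_grip 0.92 [ 0.588  -0.1075  0.1954]
hatch_panel 0.7 [ 0.4508 -0.0498  0.1201]
hatch_hinge 0.96 [ 0.4489 -0.0461  0.1168]
case 0.84 [ 0.5396 -0.0861  0.004 ]
wing 346 [ 0.58201416 -0.11122169  0.20387316]
[0.19375862 0.2052483  0.20772036]
((0.582616925239563, -0.10875710099935532), (0.04027082026004791, 0.011230237782001495), 57.16567611694336)
```

View pics/w1.png

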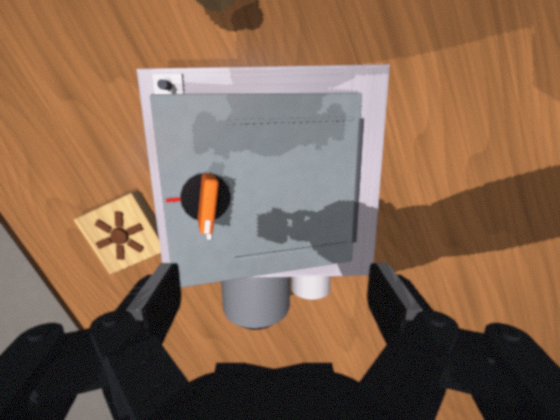

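The wrist view shows the knob flange centred near (205,197), the red mark at (173,200) and the white mark at (209,237). The wing looks turned slightly clockwise of the mark, so I'll measure it in the panel frame.

Run:
```python
from h import *
c=bot.camera("wrist")
m=bot.regions_of(c,"hatch_panel")[0]["mask"]; P=pts(c,m)
for _ in range(4):
    ctr=np.median(P,0); n=np.linalg.svd(P-P.mean(0),full_matrices=False)[2][2]; n*=np.sign(n[2]); d=(P-P.mean(0))@n; P=P[abs(d)<0.004]
print("n",n,"tilt",np.arccos(n[2]),"yaw",np.degrees(np.arctan2(-n[1],-n[0])))
rows=[]
r=cv2.minAreaRect(P[:,:2].astype(np.float32)); print(r)
ya=np.arctan2(-n[1],-n[0])
y=np.array([-np.sin(ya),np.cos(ya),0]); x=np.cross(y,n)
c0=P.mean(0)
H=np.array([.449,-.046,.12])
h=cv2.cvtColor(c["pixels"],cv2.COLOR_BGR2HSV)
om=(h[...,0]<16)&(h[...,1]>150)&(h[...,2]>90)
om[:, :]&=True
W=pts(c,om); L=np.c_[(W-H)@x,(W-H)@y,(W-c0)@n]
k=(L[:,2]>0.008)&(L[:,2]<.05)&(abs(L[:,0]-.165)<.04)&(abs(L[:,1])<.04); L=L[k]; print(len(L),L.min(0),L.max(0))
T=L[L[:,2]>0.034]; print("top",len(T),cv2.minAreaRect(T[:,:2].astype(np.float32)),T.mean(0))
q=np.linalg.svd(T[:,:2]-T[:,:2].mean(0))[2][0]; print("wing dir panel deg",np.degrees(np.arctan2(q[1],q[0])))
print("panel xyrange",np.percentile((P-H)@x,[.5,99.5]),np.percentile((P-H)@y,[.5,99.5]))
```

```text
n [-0.25107135  0.10426592  0.96233663] tilt 0.2753259630792642 yaw -22.552329890106606
((0.5367422699928284, -0.08477947115898132), (0.18960751593112946, 0.20122535526752472), 67.26457977294922)
814 [ 0.15587936 -0.02751051  0.00833431] [0.17461962 0.02033441 0.04105824]
top 653 ((0.1652321070432663, -0.0030362997204065323), (0.048707250505685806, 0.01208927109837532), 80.04231262207031) [ 0.16503734 -0.0070681   0.03834047]
wing dir panel deg 78.63239196893736
panel xyrange [-0.0008254   0.20384071] [-0.09622039  0.09048761]
```

Emit:
carry_out --increments '[4.5,0,0,0,0.171,4.5,-0.8,-2.9,2,0,4.5,-0.8,-2.9,3,0,4.5,0,0,3,0,4.5,0,0,2,0]'

```text
clock: 6.55
eef_pos: [0.5869, -0.1077, 0.229]
tool_rot: [-0.475, 0.88, 0.001, -0.001]
ft_force: [-0.6, 0.3, 0.0]
grip_width: 0.0449
grasp_force: 0.0
```

Run:
```python
from h import *
to([0.5871,-0.1071,0.19],np.radians(146.8))
c=bot.camera("wrist"); cv2.imwrite("pics/w2.png",c["pixels"])
o=bot.get_obs(); t=R.from_quat(o["tool_rot"]).as_matrix()
h=cv2.cvtColor(c["pixels"],cv2.COLOR_BGR2HSV)
P=pts(c,(h[...,0]<16)&(h[...,1]>150)&(h[...,2]>90)); P=P[np.linalg.norm(P-[.585,-.108,.2],axis=1)<.04]
L=(P-o["eef_pos"])@t*1000; T=L[P[:,2]>.2]; print(len(T),L.min(0),L.max(0),"top in tool mm",cv2.minAreaRect(T[:,:2].astype(np.float32)))
print(o["joint_pos"])
```

```text
tool shift cm [-0.06  0.    3.9 ] yaw_y deg 146.67 turn needed +- -0.002
1656 [-23.93155015 -32.07257549  16.51383668] [23.57117077  9.67696052 57.57273904] top in tool mm ((-0.1697063446044922, 1.0707354545593262), (13.00293254852295, 47.50660705566406), 89.46194458007812)
[-1.81394240e-01  4.41122673e-01  2.78806879e-01  1.41541824e+00
 -2.21394108e-05 -1.17060489e+00]
```

View pics/w2.png

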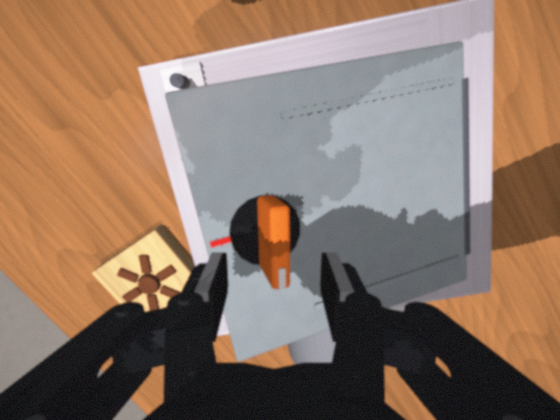

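The wing (about 260–290, 195–288) is parallel to the pads and centred between them. Descending around it.

Emit:
carry_out --increments '[3.8,0,-0.2,1.5,0,3.8,0,-0.1,1.2,0,3.8,0,0,0.6,0,3.8,0,0,0.4,0,3.8,0,0,0,0]'

```text
clock: 7.22
eef_pos: [0.5898, -0.1093, 0.1944]
tool_rot: [-0.475, 0.88, -0.0, 0.0]
ft_force: [-0.4, -1.0, 0.6]
grip_width: 0.0381
grasp_force: 0.0
```

Emit:
carry_out --increments '[3.8,0,0,0.2,0,3.8,0,0,0.2,0,3.8,0,0,0.2,0,3.8,0,0,0.2,0,3.8,0,0,0,0]'

```text
clock: 7.85
eef_pos: [0.5896, -0.1093, 0.186]
tool_rot: [-0.475, 0.88, 0.0, -0.0]
ft_force: [-0.0, 0.1, 0.4]
grip_width: 0.0378
grasp_force: 0.0
```

Emit:
carry_out --increments '[3.8,0,0,0.2,0,3.8,0,0,0.2,0,3.8,0,0,0.2,0,3.8,0,0,0.2,0,3.8,0,0,0,0]'

```text
clock: 8.48
eef_pos: [0.5899, -0.1093, 0.1783]
tool_rot: [-0.475, 0.88, -0.0, 0.0]
ft_force: [0.8, -1.3, 0.8]
grip_width: 0.0379
grasp_force: 0.3
```

Emit:
carry_out --increments '[3.8,0,0,0.2,0,3.8,0,0,0.2,0,3.8,0,0,0.2,0,3.8,0,0,0,0,3.8,0,0,0,0]'

```text
clock: 9.1
eef_pos: [0.5895, -0.1092, 0.1721]
tool_rot: [-0.475, 0.88, 0.0, -0.0]
ft_force: [0.5, -0.8, 0.9]
grip_width: 0.038
grasp_force: 0.5
```

Emit:
carry_out --increments '[3.8,0,-0.1,0.2,0,3.8,0,-0.1,0.2,0,3.8,0,-0.1,0.2,0,3.8,0,0,0,0,3.8,0,0,0,0]'

```text
clock: 9.72
eef_pos: [0.5924, -0.1112, 0.1661]
tool_rot: [-0.475, 0.88, -0.0, -0.0]
ft_force: [0.7, -0.1, 0.4]
grip_width: 0.038
grasp_force: 0.3
```

Run:
```python
from h import *
c=bot.camera("wrist"); cv2.imwrite("pics/w3.png",c["pixels"])
o=bot.get_obs(); print(o["ft_force"],o["ft_torque"],o["eef_pos"])
P=pts(c,bot.regions_of(c,"hatch_panel")[0]["mask"])
for _ in range(6):
    n=np.linalg.svd(P-P.mean(0),full_matrices=False)[2][2]; n*=np.sign(n[2]); d=(P-P.mean(0))@n; P=P[abs(d)<max(.003,1.5*d.std())]
print("tilt",np.arccos(n[2]),len(P))
```

```text
[-0.26793102  0.18954878  0.30021012] [ 0.05356816  0.06718034 -0.04248664] [ 0.59245745 -0.11120904  0.16617794]
tilt 0.1904085764161559 93559
```

View pics/w3.png

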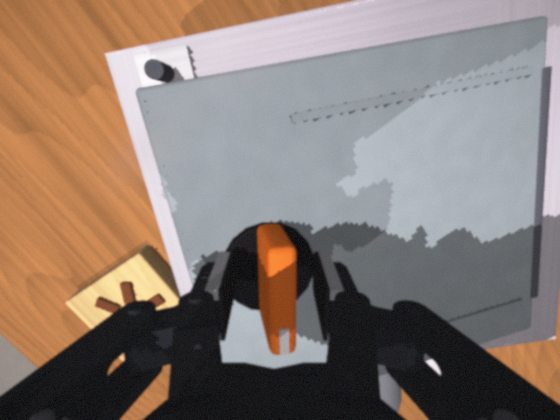

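The wing sits between the fingers with room on both sides and the tips are beside the flange; the force is still about zero. Continuing down.

Emit:
carry_out --increments '[3.8,0,0,0.15,0,3.8,0,0,0.15,0,3.8,0,0,0.15,0,3.8,0,0,0.15,0,3.8,0,0,0,0]'

```text
clock: 10.45
eef_pos: [0.5931, -0.1113, 0.1607]
tool_rot: [-0.475, 0.88, -0.001, 0.001]
ft_force: [1.1, -1.6, 4.4]
grip_width: 0.0379
grasp_force: 1.9
```

Emit:
carry_out --increments '[3.8,0,-0.1,0.2,0,3.8,0,-0.1,0.2,0,3.8,0,-0.1,0.2,0,3.8,0,-0.1,0.2,0,3.8,0,0,0,0]'

```text
clock: 11.08
eef_pos: [0.5949, -0.1124, 0.1515]
tool_rot: [-0.475, 0.88, 0.001, -0.001]
ft_force: [0.4, 2.4, 2.9]
grip_width: 0.038
grasp_force: 1.4
```

Run:
```python
from h import *
c=bot.camera("wrist"); cv2.imwrite("pics/w4.png",c["pixels"])
o=bot.get_obs(); t=R.from_quat(o["tool_rot"]).as_matrix(); print(o["ft_force"],o["ft_torque"],o["eef_pos"])
u=np.array([np.cos(np.radians(-22.7)),np.sin(np.radians(-22.7))]); H=np.array([.4478,-.0488])
P=pts(c,np.ones((420,560),bool)); d=(P[:,:2]-H)@u; s=(P[:,:2]-H)@[-u[1],u[0]]
k=(d>.02)&(d<.12)&(abs(s)<.07)&(P[:,2]<.19)&(P[:,2]>.1); f=np.polyfit(d[k],P[k,2],1); r=P[k,2]-np.polyval(f,d[k]); print(k.sum(),"theta",np.arctan(f[0]),"z0",f[1],r.std())
h=cv2.cvtColor(c["pixels"],cv2.COLOR_BGR2HSV)
W=pts(c,(h[...,0]<16)&(h[...,1]>150)&(h[...,2]>90)); W=W[np.linalg.norm(W-[.59,-.11,.18],axis=1)<.05]
L=(W-o["eef_pos"])@t*1000; T=L[W[:,2]>np.percentile(W[:,2],95)-.004]; print("wing top z",np.percentile(W[:,2],95),"tool mm",cv2.minAreaRect(T[:,:2].astype(np.float32)),L.min(0),L.max(0))
```

```text
[-1.37031568  2.20572635  2.5865058 ] [0.41896428 0.11446496 0.07906732] [ 0.5949475  -0.11265644  0.15157707]
41673 theta 0.11265180780103703 z0 0.12472084007211973 0.0006449691869362472
wing top z 0.18264426198734912 tool mm ((-1.8884353637695312, 1.2092971801757812), (11.812551498413086, 48.561378479003906), 89.21145629882812) [-26.1158307   -8.17934845 -32.24970413] [22.54577296  9.07732256  4.81203045]
```

Hatch is at 0.113 rad with the wing centred between the pads, so I'll close the grip here and then feel for the seal.

Emit:
carry_out --increments '[2.4,-0.19,0,0,0,1.6,0,0,0,0,0.6,0,0,0,0,0.6,0,0,0,0,0.6,0,0,0,0]'

```text
clock: 11.75
eef_pos: [0.5965, -0.1117, 0.1515]
tool_rot: [-0.475, 0.88, 0.0, -0.0]
ft_force: [-0.7, 0.7, -3.6]
grip_width: 0.0119
grasp_force: 57.5
```

```bash
cat >> h.py <<'E'
def theta():
    c=bot.camera("wrist")
    u=np.array([np.cos(np.radians(-22.7)),np.sin(np.radians(-22.7))]); H=np.array([.4478,-.0488])
    P=pts(c,np.ones((420,560),bool)); d=(P[:,:2]-H)@u; s=(P[:,:2]-H)@[-u[1],u[0]]
    k=(d>.02)&(d<.12)&(abs(s)<.07)&(P[:,2]<.19)&(P[:,2]>.1); f=np.polyfit(d[k],P[k,2],1)
    o=bot.get_obs(); print("theta",np.arctan(f[0]).round(4),"F",o["ft_force"].round(1),"M",o["ft_torque"].round(2),"eef",o["eef_pos"].round(4),"j6",o["joint_pos"][5].round(3),"grip",o["grip_width"].round(4),o["grasp_force"])
    return c
E
python3 -c "
from h import *
theta()"
```

```text
Traceback (most recent call last):
  File "h.py", line 26, in theta
    o=bot.get_obs(); print("theta",np.arctan(f[0]).round(4),"F",o["ft_force"].round(1),"M",o["ft_torque"].round(2),"eef",o["eef_pos"].round(4),"j6",o["joint_pos"][5].round(3),"grip",o["grip_width"].round(4),o["grasp_force"])
                                                                                                                                                                                      ^^^^^^^^^^^^^^^^^^^^^
AttributeError: 'float' object has no attribute 'round'
```

Emit:
carry_out --increments '[0.6,-0.01,-0.03,0.1,0,0.6,-0.01,-0.03,0.1,0,0.6,-0.01,-0.03,0.1,0,0.6,-0.01,-0.03,0.1,0,0.6,0,0,0,0]'

```text
clock: 12.42
eef_pos: [0.5973, -0.112, 0.1481]
tool_rot: [-0.475, 0.88, 0.0, -0.001]
ft_force: [-4.3, 0.2, -0.3]
grip_width: 0.0115
grasp_force: 57.2
```

```bash
sed -i 's/o\["grip_width"\].round(4)/round(o["grip_width"],4)/' h.py
python3 -c "
from h import *
theta()"
```

```text
theta 0.087 F [-5.7 -0.4 -1.3] M [-0.67  0.2  -0.03] eef [ 0.5973 -0.112   0.1481] j6 -1.175 grip 0.0116 57.20564997056499
```

Emit:
carry_out --increments '[0.6,0,0,0.1,0,0.6,0,-0.02,0.1,0,0.6,0,-0.02,0.1,0,0.6,0,0,0,0,0.6,0,0,0,0]'

```text
clock: 13.1
eef_pos: [0.5981, -0.1122, 0.1452]
tool_rot: [-0.475, 0.88, 0.0, -0.0]
ft_force: [-4.0, -1.8, -0.5]
grip_width: 0.0113
grasp_force: 57.8
```

```bash
python3 -c "
from h import *
theta()"
```

```text
theta 0.0677 F [-3.9 -1.7 -0.1] M [-0.71  0.17  0.04] eef [ 0.5981 -0.1122  0.1452] j6 -1.175 grip 0.0115 57.746780631132424
```

Emit:
carry_out --increments '[0.6,0,0,0.05,0,0.6,0,-0.02,0.05,0,0.6,0,0,0.05,0,0.6,0,0,0,0,0.6,0,0,0,0]'

```text
clock: 13.78
eef_pos: [0.5983, -0.1122, 0.1441]
tool_rot: [-0.475, 0.88, -0.0, -0.0]
ft_force: [-5.1, -1.0, -0.2]
grip_width: 0.0117
grasp_force: 57.7
```

```bash
python3 -c "
from h import *
theta()"
```

```text
theta 0.0609 F [-5.4  0.   0.9] M [-0.66  0.43  0.01] eef [ 0.5983 -0.1122  0.144 ] j6 -1.176 grip 0.0114 57.73049361538142
```

Emit:
carry_out --increments '[0.6,0,0,0.05,0,0.6,0,0,0.05,0,0.6,0,0,0.05,0,0.6,0,0,0,0,0.6,0,0,0,0]'

```text
clock: 14.45
eef_pos: [0.5987, -0.1123, 0.1427]
tool_rot: [-0.475, 0.88, -0.0, 0.0]
ft_force: [-3.9, -0.9, 2.3]
grip_width: 0.0115
grasp_force: 58.0
```

Emit:
carry_out --increments '[0.6,0,0,0.05,0,0.6,0,-0.02,0.05,0,0.6,0,0,0.0,0,0.6,0,0,0,0,0.6,0,0,0,0]'

```text
clock: 15.08
eef_pos: [0.5988, -0.1124, 0.1415]
tool_rot: [-0.475, 0.88, -0.0, 0.0]
ft_force: [-2.9, -1.5, 2.6]
grip_width: 0.0117
grasp_force: 58.1
```

```bash
python3 -c "
from h import *
theta()"
```

```text
theta 0.0447 F [-2.3 -1.6  3.6] M [-0.84  0.12  0.03] eef [ 0.5989 -0.1124  0.1415] j6 -1.176 grip 0.011 58.112913966178894
```

Emit:
carry_out --increments '[0.6,0,0,0.05,0,0.6,0,0,0.05,0,0.6,0,0,0,0,0.6,0,0,0,0,0.6,0,0,0,0]'

```text
clock: 15.75
eef_pos: [0.599, -0.1124, 0.1405]
tool_rot: [-0.475, 0.88, -0.0, 0.0]
ft_force: [-1.4, -2.3, 4.7]
grip_width: 0.0108
grasp_force: 58.1
```

Emit:
carry_out --increments '[0.6,0,0,0.05,0,0.6,0,-0.01,0.05,0,0.6,0,0,0,0,0.6,0,0,0,0,0.6,0,0,0,0]'

```text
clock: 16.38
eef_pos: [0.5992, -0.1126, 0.1395]
tool_rot: [-0.475, 0.88, -0.0, 0.0]
ft_force: [1.7, -3.7, 3.6]
grip_width: 0.011
grasp_force: 59.3
```

```bash
python3 -c "
from h import *
theta()"
```

```text
theta 0.0337 F [ 0.9 -3.1  3.9] M [-1.29 -0.71  0.04] eef [ 0.5992 -0.1126  0.1395] j6 -1.176 grip 0.0111 59.25248980522156
```

```bash
cat >> h.py <<'E'
def feel(n=3):
    a=np.array([.386,.9225,0]); v=[]
    for _ in range(n):
        c=theta(); o=bot.get_obs(); F=o["ft_force"]; 
        Mt=o["ft_torque"]-np.cross([0,0,-.2],F); r=o["eef_pos"]-[.4478,-.0488,.12]
        v.append((Mt+np.cross(r,F))@a)
    print("hinge moment",np.round(v,2),"mean",np.mean(v).round(2),"clock",o["clock"])
E
python3 -c "
from h import *
feel()"
```

```text
theta 0.0337 F [ 2.5 -3.3  5. ] M [-1.25 -0.81  0.04] eef [ 0.5992 -0.1126  0.1395] j6 -1.176 grip 0.0114 59.22745227813721
theta 0.0337 F [ 0.7 -3.9  3.7] M [-1.34 -0.76  0.05] eef [ 0.5992 -0.1126  0.1395] j6 -1.176 grip 0.0114 59.20401334762573
theta 0.0339 F [ 2.6 -2.6  4. ] M [-1.35 -0.81  0.06] eef [ 0.5992 -0.1126  0.1395] j6 -1.176 grip 0.0111 59.18174386024475
hinge moment [-1.27 -1.35 -1.18] mean -1.27 clock 16.575
```

Emit:
carry_out --increments '[0.6,0,0,0.03,0,0.6,0,0,0.03,0,0.6,0,0,0,0,0.6,0,0,0,0,0.6,0,0,0,0]'

```text
clock: 17.2
eef_pos: [0.5992, -0.1126, 0.1392]
tool_rot: [-0.475, 0.88, -0.001, 0.001]
ft_force: [2.2, -3.0, 5.2]
grip_width: 0.0114
grasp_force: 59.4
```

```bash
python3 -c "
from h import *
feel()"
```

```text
theta 0.0321 F [ 2.7 -3.8  5. ] M [-1.35 -0.87  0.09] eef [ 0.5992 -0.1126  0.1392] j6 -1.176 grip 0.0113 59.395514130592346
theta 0.0318 F [ 1.6 -4.   5.7] M [-1.4  -0.82  0.01] eef [ 0.5992 -0.1126  0.1392] j6 -1.176 grip 0.011 59.3954461812973
theta 0.0319 F [ 1.7 -4.8  5.4] M [-1.36 -0.79  0.04] eef [ 0.5992 -0.1126  0.1392] j6 -1.176 grip 0.0111 59.39560532569885
hinge moment [-1.27 -1.58 -1.38] mean -1.41 clock 17.35
```

Emit:
carry_out --increments '[0.6,0,0,0.03,0,0.6,0,0,0.03,0,0.6,0,0,0,0,0.6,0,0,0,0,0.6,0,0,0,0]'

```text
clock: 17.98
eef_pos: [0.5993, -0.1126, 0.1388]
tool_rot: [-0.475, 0.88, -0.001, 0.001]
ft_force: [2.1, -4.5, 5.1]
grip_width: 0.011
grasp_force: 59.4
```

```bash
python3 -c "
from h import *
feel()"
```

```text
theta 0.0293 F [ 3.  -4.9  5.4] M [-1.34 -0.7   0.03] eef [ 0.5993 -0.1126  0.1388] j6 -1.176 grip 0.0112 59.445379972457886
theta 0.0294 F [ 2.3 -3.7  6.4] M [-1.37 -0.69  0.02] eef [ 0.5993 -0.1126  0.1388] j6 -1.176 grip 0.011 59.44502055644989
theta 0.0294 F [ 2.7 -3.9  5.7] M [-1.36 -0.71  0.07] eef [ 0.5993 -0.1126  0.1388] j6 -1.176 grip 0.011 59.445160031318665
hinge moment [-1.03 -1.44 -1.25] mean -1.24 clock 18.125
```

Emit:
carry_out --increments '[0.6,0,0,0.04,0,0.6,0,-0.01,0.04,0,0.6,0,0,0.04,0,0.6,0,0,0,0,0.6,0,0,0,0]'

```text
clock: 18.75
eef_pos: [0.5994, -0.1127, 0.1378]
tool_rot: [-0.475, 0.88, -0.001, 0.001]
ft_force: [2.1, -3.2, 7.0]
grip_width: 0.0113
grasp_force: 59.5
```

```bash
python3 -c "
from h import *
feel()"
```

```text
theta 0.0236 F [ 1.3 -4.1  6.6] M [-1.27 -0.51  0.03] eef [ 0.5994 -0.1127  0.1378] j6 -1.176 grip 0.0108 59.54881131649017
theta 0.0236 F [ 2.2 -4.3  6.9] M [-1.26 -0.53  0.02] eef [ 0.5994 -0.1127  0.1378] j6 -1.176 grip 0.0112 59.54959273338318
theta 0.0238 F [ 2.4 -3.3  7.4] M [-1.24 -0.52  0.03] eef [ 0.5994 -0.1127  0.1378] j6 -1.176 grip 0.0112 59.54956591129303
hinge moment [-1.43 -1.3  -1.41] mean -1.38 clock 18.9
```

Emit:
carry_out --increments '[0.6,0,0,0.04,0,0.6,0,-0.01,0.04,0,0.6,0,0,0.04,0,0.6,0,0,0,0,0.6,0,0,0,0]'

```text
clock: 19.52
eef_pos: [0.5995, -0.1127, 0.1369]
tool_rot: [-0.475, 0.88, -0.001, 0.001]
ft_force: [2.5, -3.8, 8.2]
grip_width: 0.0115
grasp_force: 59.7
```

```bash
python3 -c "
from h import *
feel(2)"
```

```text
theta 0.0181 F [ 2.3 -3.5  7.9] M [-1.2  -0.35  0.07] eef [ 0.5995 -0.1127  0.1369] j6 -1.176 grip 0.0114 59.705981612205505
theta 0.0182 F [ 2.1 -4.8  9.2] M [-1.21 -0.28  0.05] eef [ 0.5995 -0.1127  0.1369] j6 -1.176 grip 0.0113 59.70541477203369
hinge moment [-1.34 -1.42] mean -1.38 clock 19.625
```

Emit:
carry_out --increments '[0.6,0,0,0.04,0,0.6,0,0,0.04,0,0.6,0,0,0.04,0,0.6,0,0,0,0,0.6,0,0,0,0]'

```text
clock: 20.25
eef_pos: [0.5996, -0.1127, 0.136]
tool_rot: [-0.475, 0.88, -0.001, 0.001]
ft_force: [1.4, -4.7, 9.6]
grip_width: 0.0111
grasp_force: 59.9
```

```bash
python3 -c "
from h import *
feel(2)"
```

```text
theta 0.0132 F [ 2.  -4.  10.2] M [-1.15 -0.16  0.04] eef [ 0.5996 -0.1128  0.136 ] j6 -1.176 grip 0.011 59.89251136779785
theta 0.0128 F [ 1.6 -3.3  9.7] M [-1.14 -0.18  0.08] eef [ 0.5996 -0.1127  0.136 ] j6 -1.176 grip 0.0107 59.89161014556885
hinge moment [-1.53 -1.61] mean -1.57 clock 20.35
```

Emit:
carry_out --increments '[0.6,0,0,0.04,0,0.6,0,-0.01,0.04,0,0.6,0,0,0.04,0,0.6,0,0,0,0,0.6,0,0,0,0]'

```text
clock: 20.98
eef_pos: [0.5997, -0.1128, 0.135]
tool_rot: [-0.475, 0.88, -0.001, 0.001]
ft_force: [2.6, -4.6, 11.0]
grip_width: 0.011
grasp_force: 60.1
```

```bash
python3 -c "
from h import *
feel(2)"
```

```text
theta 0.0074 F [ 2.1 -4.  10.5] M [-1.08 -0.01  0.01] eef [ 0.5996 -0.1128  0.135 ] j6 -1.176 grip 0.0111 60.110501646995544
theta 0.0073 F [ 2.3 -3.6 10.8] M [-1.08  0.    0.03] eef [ 0.5997 -0.1128  0.1351] j6 -1.176 grip 0.0114 60.109164118766785
hinge moment [-1.4  -1.45] mean -1.43 clock 21.075
```

Emit:
carry_out --increments '[0.6,0,0,0.04,0,0.6,0,0,0.04,0,0.6,0,0,0.04,0,0.6,0,0,0,0,0.6,0,0,0,0]'

```text
clock: 21.7
eef_pos: [0.5999, -0.1129, 0.134]
tool_rot: [-0.475, 0.88, -0.001, 0.001]
ft_force: [2.2, -4.9, 11.9]
grip_width: 0.0113
grasp_force: 60.5
```

```bash
python3 -c "
from h import *
feel(2)"
```

```text
theta 0.002 F [ 1.5 -3.5 11. ] M [-1.09 -0.04  0.09] eef [ 0.5999 -0.1129  0.134 ] j6 -1.176 grip 0.011 60.52232801914215
theta 0.0016 F [ 1.4 -4.  10.7] M [-1.2  -0.03  0.08] eef [ 0.5999 -0.1129  0.134 ] j6 -1.176 grip 0.0112 60.521453619003296
hinge moment [-1.69 -1.64] mean -1.67 clock 21.8
```

Emit:
carry_out --increments '[0.6,0,0,0.04,0,0.6,0,-0.01,0.04,0,0.6,0,0,0.04,0,0.6,0,0,0,0,0.6,0,0,0,0]'

```text
clock: 22.42
eef_pos: [0.6, -0.1129, 0.1331]
tool_rot: [-0.475, 0.88, -0.001, 0.001]
ft_force: [1.4, -3.9, 12.4]
grip_width: 0.0111
grasp_force: 60.7
```

```bash
python3 -c "
from h import *
feel(2)"
```

```text
theta -0.0034 F [ 2.9 -4.  11.9] M [-1.02  0.17  0.04] eef [ 0.6    -0.1129  0.1331] j6 -1.176 grip 0.0113 60.66038489341736
theta -0.0036 F [ 1.6 -4.4 12.7] M [-1.07  0.19  0.06] eef [ 0.6    -0.1129  0.1331] j6 -1.176 grip 0.0113 60.66046178340912
hinge moment [-1.3  -1.66] mean -1.48 clock 22.525
```

Emit:
carry_out --increments '[0.6,0,0,0.03,0,0.6,0,0,0.03,0,0.6,0,0,0,0,0.6,0,0,0,0,0.6,0,0,0,0]'

```text
clock: 23.15
eef_pos: [0.6, -0.1129, 0.1326]
tool_rot: [-0.475, 0.88, -0.001, 0.001]
ft_force: [1.7, -4.7, 13.0]
grip_width: 0.0108
grasp_force: 60.7
```

```bash
python3 -c "
from h import *
feel(2)"
```

```text
theta -0.0062 F [ 2.  -3.9 13.5] M [-0.95  0.3   0.08] eef [ 0.6    -0.1129  0.1327] j6 -1.176 grip 0.0107 60.73679029941559
theta -0.0061 F [ 1.8 -4.2 12. ] M [-1.03  0.25  0.07] eef [ 0.6    -0.1129  0.1326] j6 -1.176 grip 0.0108 60.73707461357117
hinge moment [-1.61 -1.45] mean -1.53 clock 23.25
```

Emit:
carry_out --increments '[0.6,0,0,0.04,0,0.6,0,0,0.04,0,0.6,0,0,0.04,0,0.6,0,0,0,0,0.6,0,0,0,0]'

```text
clock: 23.88
eef_pos: [0.6002, -0.1129, 0.1317]
tool_rot: [-0.475, 0.88, -0.001, 0.002]
ft_force: [2.4, -4.4, 13.9]
grip_width: 0.0111
grasp_force: 60.8
```

```bash
python3 -c "
from h import *
feel(2)"
```

```text
theta -0.0116 F [ 1.8 -4.2 13.6] M [-0.93  0.37  0.09] eef [ 0.6002 -0.113   0.1316] j6 -1.176 grip 0.0113 60.840500593185425
theta -0.0114 F [ 2.  -4.2 13.5] M [-0.89  0.29  0.07] eef [ 0.6002 -0.1129  0.1317] j6 -1.176 grip 0.0108 60.83994269371033
hinge moment [-1.58 -1.57] mean -1.57 clock 23.975
```

Emit:
carry_out --increments '[0.6,0,0,0.03,0,0.6,0,0,0.03,0,0.6,0,0,0.03,0,0.6,0,0,0,0,0.6,0,0,0,0]'

```text
clock: 24.6
eef_pos: [0.6002, -0.1129, 0.131]
tool_rot: [-0.475, 0.88, -0.001, 0.002]
ft_force: [1.9, -3.7, 14.3]
grip_width: 0.0116
grasp_force: 60.9
```

```bash
python3 -c "
from h import *
feel(2)"
```

```text
theta -0.0151 F [ 1.2 -4.9 14.6] M [-0.9   0.43 -0.  ] eef [ 0.6002 -0.113   0.131 ] j6 -1.176 grip 0.0108 60.93003451824188
theta -0.0149 F [ 1.9 -4.7 14.1] M [-0.96  0.43  0.05] eef [ 0.6002 -0.1129  0.131 ] j6 -1.176 grip 0.0111 60.929476618766785
hinge moment [-1.74 -1.56] mean -1.65 clock 24.7
```

Emit:
carry_out --increments '[0.6,0,0,0.04,0,0.6,0,0,0.04,0,0.6,0,0,0.03,0,0.6,0,0,0,0,0.6,0,0,0,0]'

```text
clock: 25.32
eef_pos: [0.6003, -0.113, 0.1301]
tool_rot: [-0.475, 0.88, -0.001, 0.002]
ft_force: [1.6, -4.6, 15.8]
grip_width: 0.0113
grasp_force: 61.0
```

```bash
python3 -c "
from h import *
feel(2)"
```

```text
theta -0.0186 F [ 2.1 -4.9 16.8] M [-0.85  0.59  0.05] eef [ 0.6003 -0.113   0.1302] j6 -1.176 grip 0.011 61.036768555641174
theta -0.0187 F [ 2.7 -5.4 17. ] M [-0.89  0.62  0.05] eef [ 0.6003 -0.113   0.1302] j6 -1.176 grip 0.0111 61.036807894706726
hinge moment [-1.76 -1.61] mean -1.68 clock 25.425
```

Emit:
carry_out --increments '[0.6,0,0,0.03,0,0.6,0,0,0.03,0,0.6,0,0,0.03,0,0.6,0,0,0,0,0.6,0,0,0,0]'

```text
clock: 26.05
eef_pos: [0.6004, -0.113, 0.1294]
tool_rot: [-0.475, 0.88, -0.001, 0.002]
ft_force: [1.7, -5.1, 17.7]
grip_width: 0.0108
grasp_force: 61.2
```

```bash
python3 -c "
from h import *
feel(2)"
```

```text
theta -0.0218 F [ 2.  -4.  16.4] M [-0.8   0.75  0.11] eef [ 0.6004 -0.113   0.1295] j6 -1.176 grip 0.011 61.152711510658264
theta -0.0223 F [ 2.  -4.5 17.4] M [-0.81  0.74  0.04] eef [ 0.6004 -0.113   0.1295] j6 -1.176 grip 0.0108 61.15333378314972
hinge moment [-1.62 -1.77] mean -1.69 clock 26.15
```

Emit:
carry_out --increments '[0.6,0,0,0.04,0,0.6,0,0,0.04,0,0.6,0,0,0.03,0,0.6,0,0,0,0,0.6,0,0,0,0]'

```text
clock: 26.78
eef_pos: [0.6005, -0.1129, 0.1293]
tool_rot: [-0.475, 0.88, -0.002, 0.002]
ft_force: [1.3, -4.3, 20.4]
grip_width: 0.0112
grasp_force: 62.0
```

```bash
python3 -c "
from h import *
feel(2)
for n in('wrist','scene'):
    c=bot.camera(n); cv2.imwrite(f'pics/{n}5.png',c['pixels'] if n=='wrist' else cv2.resize(c['pixels'][120:270,180:380],None,fx=4,fy=4,interpolation=2))
"
```

```text
theta -0.0219 F [ 0.5 -4.4 21.1] M [-0.72  0.94  0.04] eef [ 0.6005 -0.113   0.1293] j6 -1.176 grip 0.0108 61.97396278381348
theta -0.0225 F [ 0.2 -4.8 20.8] M [-0.71  0.96 -0.01] eef [ 0.6005 -0.113   0.1293] j6 -1.176 grip 0.0108 61.97418451309204
hinge moment [-2.47 -2.41] mean -2.44 clock 26.875
```

View pics/wrist5.png

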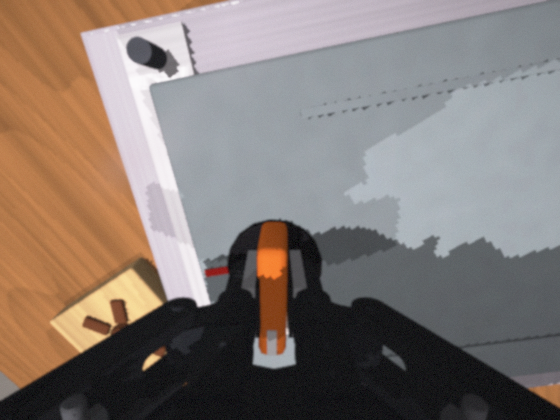

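View pics/scene5.png

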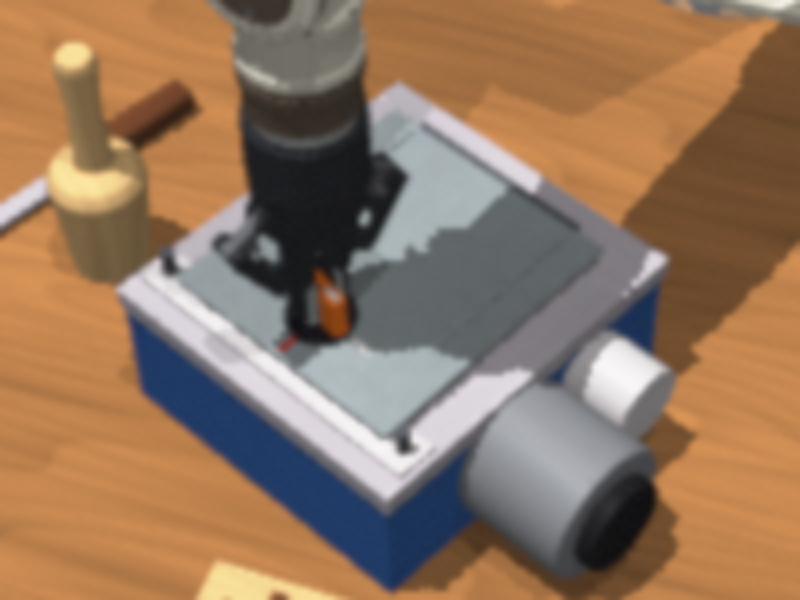

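Both views show the panel level in the frame with its edge on the bar. The tool has stalled and the hinge moment has jumped from 1.7 to 2.4 N·m, so it is seated with about 4 N on the seal. I'll press slightly more and start turning.

Emit:
carry_out --increments '[0.6,0,0,0.04,0,0.6,0,0,0.04,0,0.6,0,0,0,0.05,0.6,0,0,0,0.05,0.6,0,0,0,0]'

```text
clock: 27.6
eef_pos: [0.6004, -0.1129, 0.1293]
tool_rot: [-0.43, 0.903, -0.002, 0.003]
ft_force: [-1.9, -4.4, 24.5]
grip_width: 0.011
grasp_force: 62.5
```

```bash
python3 -c "
from h import *
feel(2)"
```

```text
theta -0.022 F [-0.8 -4.9 23.6] M [-0.61  1.29 -0.06] eef [ 0.6004 -0.1129  0.1293] j6 -1.076 grip 0.0112 62.50208258628845
theta -0.0225 F [-0.8 -3.4 23.4] M [-0.59  1.22 -0.12] eef [ 0.6004 -0.1129  0.1293] j6 -1.076 grip 0.0109 62.50237226486206
hinge moment [-2.71 -2.87] mean -2.79 clock 27.7
```

Emit:
carry_out --increments '[0.6,0,0,0,0.06,0.6,0,0,0,0.06,0.6,0,0,0,0.06,0.6,0,0,0,0.06,0.6,0,0,0,0]'

```text
clock: 28.32
eef_pos: [0.6004, -0.1127, 0.1292]
tool_rot: [-0.319, 0.948, -0.001, 0.003]
ft_force: [-2.0, -3.0, 24.1]
grip_width: 0.0112
grasp_force: 62.6
```

```bash
python3 -c "
from h import *
feel(2)"
```

```text
theta -0.0242 F [-2.  -3.8 24. ] M [-0.49  1.21 -0.12] eef [ 0.6004 -0.1127  0.1292] j6 -0.836 grip 0.0115 62.58488416671753
theta -0.0243 F [-0.9 -2.9 24.3] M [-0.41  1.15 -0.12] eef [ 0.6004 -0.1127  0.1292] j6 -0.836 grip 0.0109 62.58488416671753
hinge moment [-3.11 -3.06] mean -3.09 clock 28.425
```

Emit:
carry_out --increments '[0.6,0,0,0,0.06,0.6,0,0,0,0.06,0.6,0,0,0,0.06,0.6,0,0,0,0.06,0.6,0,0,0,0]'

```text
clock: 29.05
eef_pos: [0.6004, -0.1125, 0.1292]
tool_rot: [-0.203, 0.979, -0.0, 0.003]
ft_force: [-1.7, -3.0, 24.6]
grip_width: 0.0115
grasp_force: 62.7
```

```bash
python3 -c "
from h import *
feel(2)"
```

```text
theta -0.025 F [-1.7 -2.5 22.9] M [-0.38  1.12 -0.1 ] eef [ 0.6004 -0.1125  0.1292] j6 -0.596 grip 0.0112 62.658716440200806
theta -0.0251 F [-1.1 -2.5 23.1] M [-0.36  1.09 -0.14] eef [ 0.6004 -0.1125  0.1291] j6 -0.596 grip 0.0113 62.65960335731506
hinge moment [-3.04 -2.97] mean -3.0 clock 29.15
```

Emit:
carry_out --increments '[0.6,0,0,0,0.08,0.6,0,0,0,0.08,0.6,0,0,0,0.08,0.6,0,0,0,0.08,0.6,0,0,0,0.08]'

```text
clock: 29.78
eef_pos: [0.6003, -0.1121, 0.1291]
tool_rot: [-0.004, 1.0, 0.0, 0.003]
ft_force: [-1.0, -3.0, 24.3]
grip_width: 0.0111
grasp_force: 63.0
```

Emit:
carry_out --increments '[0.6,0,0,0,0.08,0.6,0,0,0,0.08,0.6,0,0,0,0.08,0.6,0,0,0,0,0.6,0,0,0,0]'

```text
clock: 30.4
eef_pos: [0.6004, -0.1119, 0.1291]
tool_rot: [0.115, 0.993, 0.001, 0.003]
ft_force: [-2.5, -1.4, 23.2]
grip_width: 0.0111
grasp_force: 63.1
```

```bash
python3 -c "
from h import *
feel(2)"
```

```text
theta -0.0257 F [-1.8 -0.9 23.1] M [-0.17  0.95 -0.12] eef [ 0.6004 -0.1119  0.1291] j6 0.044 grip 0.0113 63.112632036209106
theta -0.0255 F [-1.1 -1.2 22.9] M [-0.17  0.93 -0.07] eef [ 0.6004 -0.1119  0.1291] j6 0.044 grip 0.0111 63.11256408691406
hinge moment [-3.28 -3.1 ] mean -3.19 clock 30.5
```

Emit:
carry_out --increments '[0.6,0,0,0,0.03,0.6,0,0,0,0.03,0.6,0,0,0,0.03,0.6,0,0,0,0,0.6,0,0,0,0]'

```text
clock: 31.12
eef_pos: [0.6004, -0.1119, 0.1291]
tool_rot: [0.159, 0.987, 0.001, 0.003]
ft_force: [-2.1, -0.6, 22.9]
grip_width: 0.0112
grasp_force: 63.1
```

```bash
python3 -c "
from h import *
feel(2)"
```

```text
theta -0.0257 F [-1.3 -1.  23.1] M [-0.11  0.92 -0.08] eef [ 0.6004 -0.1119  0.1291] j6 0.134 grip 0.0107 63.064008951187134
theta -0.0256 F [-1.8 -1.1 23.3] M [-0.14  0.9  -0.1 ] eef [ 0.6004 -0.1118  0.1291] j6 0.134 grip 0.0111 63.06438088417053
hinge moment [-3.17 -3.34] mean -3.26 clock 31.225
```

Emit:
carry_out --increments '[0.6,0,0,0,0.03,0.6,0,0,0,0.03,0.6,0,0,0,0,0.6,0,0,0,0,0.6,0,0,0,0]'

```text
clock: 31.85
eef_pos: [0.6005, -0.1119, 0.1291]
tool_rot: [0.187, 0.982, 0.001, 0.003]
ft_force: [-1.9, -1.9, 22.8]
grip_width: 0.0115
grasp_force: 68.3
```

```bash
python3 -c "
from h import *
feel(2)"
```

```text
theta -0.0259 F [-1.4 -1.6 22.9] M [-0.39  0.9   1.16] eef [ 0.6005 -0.1119  0.1291] j6 0.191 grip 0.0112 68.26221585273743
theta -0.0256 F [-1.8 -2.4 22.3] M [-0.44  0.86  1.16] eef [ 0.6005 -0.1119  0.1291] j6 0.191 grip 0.011 68.2630705833435
hinge moment [-3.25 -3.22] mean -3.23 clock 31.95
```

Mz has jumped to +1.2 N·m, so the knob is at its stop. Next I'll relax the torque, ease off the press and check that the hatch stays down before opening the fingers.

Emit:
carry_out --increments '[0.6,0,0,0,-0.02,0.6,0,0,-0.1,0,0.6,0,0,-0.1,0,0.6,0,0,-0.1,0,0.6,0,0,0,0]'

```text
clock: 32.58
eef_pos: [0.6005, -0.1119, 0.1292]
tool_rot: [0.178, 0.984, 0.001, 0.002]
ft_force: [2.6, -3.4, 10.9]
grip_width: 0.0111
grasp_force: 62.4
```

```bash
python3 -c "
from h import *
feel(2)"
```

```text
theta -0.0253 F [ 3.2 -2.5 10. ] M [-0.54 -0.23  0.79] eef [ 0.6005 -0.1119  0.1292] j6 0.172 grip 0.0111 62.40432143211365
theta -0.0252 F [ 3.1 -3.2 11. ] M [-0.58 -0.29  0.73] eef [ 0.6005 -0.1119  0.1292] j6 0.172 grip 0.0112 62.40489363670349
hinge moment [-1.26 -1.44] mean -1.35 clock 32.675
```

Emit:
carry_out --increments '[0.6,0,0,-0.1,-0.03,0.6,0,0,-0.1,0,0.6,0,0,0,0,3.5,0,0,0,0,3.5,0,0,0,0]'

```text
clock: 33.3
eef_pos: [0.5971, -0.1113, 0.1277]
tool_rot: [0.164, 0.986, 0.001, -0.003]
ft_force: [-0.7, -0.0, 0.5]
grip_width: 0.0347
grasp_force: 0.0
```

```bash
python3 -c "
from h import *
feel(2)"
```

```text
theta -0.0233 F [-0.5  0.6 -0.2] M [ 0.   -0.02  0.04] eef [ 0.5974 -0.1115  0.1279] j6 0.144 grip 0.0352 0.0
theta -0.0233 F [ 0.2  0.6 -0.3] M [ 0.    0.03 -0.01] eef [ 0.5977 -0.1118  0.1281] j6 0.144 grip 0.0348 0.0
hinge moment [-0.13  0.07] mean -0.03 clock 33.4
```

Released with zero force, and the hatch holds at -0.023 rad. Withdrawing straight up.

Emit:
carry_out --increments '[3.5,0,0,-0.5,0,3.5,0,0,-1,0,3.5,0,0,-2,0,3.5,0,0,-3,0,3.5,0,0,-4,0]'

```text
clock: 34.02
eef_pos: [0.5984, -0.1124, 0.2352]
tool_rot: [0.164, 0.986, 0.0, -0.001]
ft_force: [0.8, 0.4, 0.2]
grip_width: 0.0352
grasp_force: 0.0
```

Emit:
carry_out --increments '[3.5,0,0,-4,0,3.5,0,0,-2,0,3.5,0,0,0,0,3.5,0,0,0,0,3.5,0,0,0,0]'

```text
clock: 34.65
eef_pos: [0.5983, -0.1125, 0.2928]
tool_rot: [0.164, 0.986, 0.0, -0.001]
ft_force: [-0.3, 0.2, -0.2]
grip_width: 0.035
grasp_force: 0.0
```

```bash
python3 -c "
from h import *
feel(1)
c=bot.camera('wrist'); cv2.imwrite('pics/w9.png',c['pixels'])
h=cv2.cvtColor(c['pixels'],cv2.COLOR_BGR2HSV)
W=pts(c,(h[...,0]<16)&(h[...,1]>150)&(h[...,2]>90)); W=W[np.linalg.norm(W-[.60,-.1125,.155],axis=1)<.04]; T=W[W[:,2]>np.percentile(W[:,2],95)-.005]
print(cv2.minAreaRect(T[:,:2].astype(np.float32)))
q=np.linalg.svd(T[:,:2]-T[:,:2].mean(0))[2][0]; print('wing yaw',np.degrees(np.arctan2(q[1],q[0])),'(stop = -22.7+4 = about -18.6)')
"
```

```text
theta -0.0237 F [ 0.2  0.4 -0.7] M [-0.01  0.04  0.07] eef [ 0.5984 -0.1125  0.2929] j6 0.144 grip 0.0348 0.0
hinge moment [0.16] mean 0.16 clock 34.7
((0.6003543138504028, -0.1117343157529831), (0.01146215945482254, 0.04729877784848213), 71.5317611694336)
wing yaw -18.104165526938097 (stop = -22.7+4 = about -18.6)
```

View pics/w9.png

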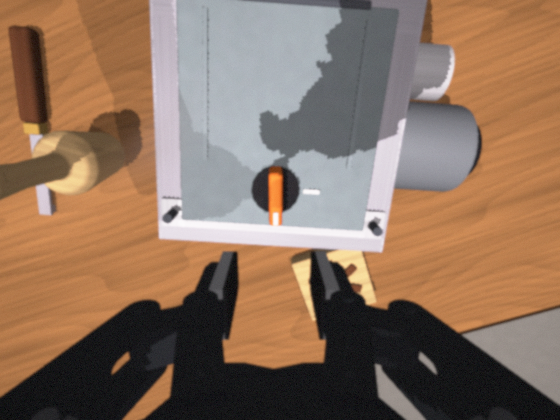

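The hatch is shut and level. The wing at (276,195) points to the latch edge over the red mark at its stop angle, and the mallet, chisel and block are undisturbed.

```bash
python3 -c "
from h import *
print(bot.job_done())"
```

```text
the job is handed in; nothing more can be done
None
```

The hatch is latched shut: I pressed it onto its seal with roughly 6–8 N, turned the knob clockwise to its stop, and it stayed down after release (34.7 s on the robot clock); the mallet, chisel and carved block were not touched, and the job is handed in.

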